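# Fold out the crank of a bench cheese press and wind it snug

### The arm

A 6-joint arm with a two-finger parallel gripper is mounted at the origin on a cart in front of the work surface, level with it; the furniture and walls round the work are solid. World frame = base frame: x ahead of the robot, y to its left, z up, the work surface at z = 0. Lengths are in m, angles in rad, forces in N, time in s.
With the tool pointing down it reaches from about 0.375 to 0.75 m from the base axis. Payload 9 kg.
Tool frame: the origin (TCP) lies at the very end of the fingers, on their centre line; the grasp point (between the pads) lies 19 mm behind it; z points along the fingers, y is the line along which they close (so a half turn about z gives the same grasp; the last joint's range is limited). The gripper opens to 85 mm and grips with 20 to 120 N. Pads are 22 mm wide; open, the fingers measure 114 mm over their backs; the gripper's body (76 mm by 85 mm) begins 54 mm behind the grasp point. The pads swing forward as they close: fully open they stand 13 mm farther back than shut.
Start: joints at [0.989, 0.104, 0.097, 1.564, 0, 1.353], TCP at [0.214, 0.561, 0.231] pointing down, gripper open.
Joint ranges: [-2.99, 2.99], [-0.84, 1.86], [-1.1, 1.16], [-1.84, 2.11], [-1.51, 1.56], [-3.14, 3.14]. Speed limits (rad/s): [2.22, 2.22, 2.57, 3.14, 3.14, 3.14].

### API

Orientations are given as [roll, pitch, yaw] about the fixed x, y, z axes, in that order (R = Rz(yaw) Ry(pitch) Rx(roll)).
In Python, from rig import bot, vision, finish_job gives the robot as it stands. The module is installed in compiled form; this text tells all that it offers.
- The arm moves only by the tool arm_command, never from a script. Its argument "moves" is a list that holds one entry, the list of rows, each a list of 6 numbers: the shift along the tool's x, y, z scaled (see below), then the turn, a rotation vector about the tool's x, y, z scaled (see below). A call has exactly 5 rows; each row is the pose to reach, as a shift and turn from the pose commanded when the call began, along the tool's axes at that moment, turning the shorter way round; what a row does not reach only later rows make up. The controller multiplies each number of a shift by 60 cm and each number of a turn by 180 degrees. A row lasts 1/12 s, in which the tool goes at most 41.7 mm and 7.16 degrees, less where a joint would pass 70% of its speed; a pose out of reach is approached as far as the arm can. A call with a number of a shift or a turn outside -1 to 1 is refused whole. A call with a gripper value outside its range is refused whole. "fingers" is the closure, from -1 (fully open) to 1 (shut), so that 0 is half open, set as the call begins (left out, the last holds). The fingers move at their own pace and stop on an object; "force" is the grip in N (left out, the last holds). Time passes only in rows, so rows that repeat a pose let the fingers close, or fill a call up. It gives the time, the measured TCP pose, the force, the opening and the grip force at its end, in the units of the state.
- bot.sense(): the state, without advancing time (a new reading comes with each control period).
- vision.read_camera(name): name is "side" or "top"; returns the picture (420x560x3 uint8, blue, green, red); there is no depth.
- vision.calibration(name): a dict with "vertical_fov" (degrees; the focal length in pixels is half the picture's height over the tangent of half this angle, whatever the lens; pixels are square), "cx", "cy" (the principal point, pixels), "R" (3x3) and "t" (3): a world point X has camera coordinates R X + t. Camera axes: x right, y down, z forward; pixel columns grow to the right and rows downward; lengths in m; the calibration is good to about 2 mm. A picture is of the moment at which its call begins. calibration takes no time and is no camera call.
- finish_job(): hands the job in; it is judged then, once.
Trained networks look in the newest picture that a camera, given by its name, has taken for a name from the list of things; names that differ only in an ending like _2 or _b are one class to them, and where a whole thing is asked for, a point or a joint stands for the part that bears it (a point fixed in the world has none). Each returns a list of dicts, best first, with "confidence" (0 to 1); they miss things now and then, are a little off and sometimes report something else, mostly with a low value. They report only what shows in the picture. A call takes as long as a camera call. They do not tell look-alikes from the thing itself.
- vision.search_frame(name, camera): "at" ([x, y, z] in m, in world coordinates, good to about 4 mm: the middle of the surface that is visible of it).
The state is a dict: "t": time; "q": joint angles; "joint_velocities": joint speeds; "tau": joint torques, N m; "tool_pos": TCP position; "tcp_rot": TCP orientation; "force": force on the tool from outside, world axes, zero at the start; "wrist_torque": the same for the moment, N m; "grip_width": finger opening in m; "grip_force": force on a finger pad.
Only numpy, scipy, OpenCV 4.12 (cv2) and the standard library are available. Lean on these libraries where they do the work, as an engineer would, in place of code of your own. Each camera call takes 0.05 s, during which the arm holds its last target. There are 200 camera calls.

### The job

The cheese press on the worktop still has its crank folded away over the screw: swing the crank over until it lies fully home in its working position, then wind the press down with it until the foot bears firmly on the wooden follower of the mould. Go by feel: stop when the knob takes about one and a half times the force it needed while the screw was running free, never let it climb to double, and let go of the knob with the crank left folded out and the mould standing straight under the foot.

Things in the scene. Friction and masses are not known exactly. Their poses are not given: they have to be found in the camera images.
- press: Bench press for cheese, fastened down: wooden base 200 x 150 mm with a square steel drip tray, two steel columns at its back, an aluminium head reaching forward from them (48 mm wide, top 178 mm above the worktop) and a vertical steel screw through the head. Origin on the worktop under the screw's axis; z up, x towards the columns.
- press_nut (a point): Top of the nut in the head, on the screw's axis, 187 mm above the worktop. Clockwise from above lowers the screw, with all it carries, 16 mm a turn. Running free it takes a steady 7.5 N sideways at the knob and never runs back. Once the foot bears, that force climbs, to 11 or 12 N within about a quarter turn.
- press_pivot (a point): Middle of the fold pin in the fork on top of the screw, on the screw's axis, about 242 mm above the worktop at the start; it turns and sinks with the screw. x axis (level): the way the crank arm lies in its working position; y: along the fold pin; z up.
- press_knob (a point): Middle of the crank's dark wooden knob, 44 mm long, 21 mm thick, free to spin on its pin; z runs along it from the arm to its free end. It stands square on a flat steel arm 13.5 mm wide, 7 mm thick, 60 mm from fold pin to knob; its middle is 26 mm from the arm's middle plane.
- press_crank (a joint): Fold angle of the crank arm, rad. 0: folded away, arm level on one side of the screw, knob hanging down beside the head. 3.14: fully home, arm swung up and over the top to lie level on the other side, knob standing up. The pivot is stiff (about 2 N at the knob) and stays where it is left.
- press_foot: Round steel foot at the lower end of the screw, 60 mm in diameter, 9 mm thick; origin at the centre of its underside, z up. It goes up and down with the screw without turning. At the start it hangs 15 to 30 mm above the follower.
- cheese_mould: Loose, filled white mould with small holes all round, 81 mm in diameter (rim 87 mm, 56 mm high), standing in the drip tray under the foot. Its flat pale wooden follower, 72 mm in diameter, stands 8 to 16 mm out of the rim, depending on the filling, which gives a few mm under load. Origin at the centre of the underside, z up. The press should end with about 90 N on it; double that spoils it.
- canister: Bystander, to be left alone: small round sugar canister with a wooden lid, 77 mm in diameter, 85 mm high, behind the press to the right; origin at its underside.
- mug: Bystander, to be left alone: beige mug, 94 mm high, on the drainer left of the press; origin at its underside.
Things that resemble listed ones, but are neither listed nor needed, are in the scene too. Leave any green look-alike of the cheese_mould alone.

How it is judged:
By the outcome, as a careful person would: the job done as asked, in the order asked, and still so for the second after the job is handed in, with the robot touching nothing.
It also fails if it takes over 72 s, if anything falls off the work surface, if the arm or the gripper's body presses on something with over 40 N, if the wrist force passes 120 N, or if a joint passes its speed limit or range.

## Working session

There is one attempt and no reset: what is moved stays moved. The work goes in short steps, Python scripts to look and compute and a tool call to move; the robot and the scene stay as the last step left them, time stands still between calls to the robot, and variables do not carry over. Pictures are saved under pics/ and viewed, at most 10 in all, crops included, and the job is handed in when it is done.

Besides the shell and the picture viewer there is one more tool, called after ">>>" by a JSON object that holds its "fn" and its "kwargs". arm_command: Moves the arm, as the interface text tells. Its arguments: {"type":"object","properties":{"moves":{"type":"array","items":{"type":"array","items":{"type":"array","items":{"type":"number","minimum":-1,"maximum":1}}}},"fingers":{"type":"number"},"force":{"type":"number"}},"required":["moves"]}

```bash
mkdir -p pics
python3 - <<'E'
from rig import bot, vision
import cv2,numpy as np
for c in("side","top"):
    im=vision.read_camera(c);cv2.imwrite(f"pics/{c}0.png",im)
    k=vision.calibration(c);print(c,k["vertical_fov"],k["cx"],k["cy"],np.round(k["R"],4).tolist(),np.round(k["t"],4).tolist())
    for n in("press","press_knob","press_pivot","press_nut","press_foot","cheese_mould","canister","mug","press_crank"):
        try:print(n,[(np.round(d["at"],3).tolist(),round(d["confidence"],2)) for d in vision.search_frame(n,c)])
        except Exception as e:print(n,e)
s=bot.sense();print({k:np.round(v,3).tolist() for k,v in s.items()})
E
```

```text
side 46.1268966447898 278.6608484549864 208.28262026708447 [[0.9739, -0.2269, -0.0092], [-0.1592, -0.653, -0.7405], [0.162, 0.7226, -0.672]] [-0.6178, 0.1671, 1.2881]
press [([0.528, -0.248, 0.033], 0.75)]
press_knob [([0.46, -0.21, 0.227], 0.6)]
press_pivot [([0.502, -0.226, 0.238], 0.79), ([0.647, 0.023, 0.064], 0.33)]
press_nut [([0.529, -0.246, 0.027], 0.6)]
press_foot [([0.661, -0.402, 0.063], 0.69)]
cheese_mould [([0.722, -0.19, 0.061], 0.97), ([0.594, 0.195, 0.057], 0.85)]
canister [([0.66, -0.403, 0.062], 0.93)]
mug [([0.645, 0.022, 0.062], 0.78)]
press_crank [([0.468, -0.213, 0.242], 0.9)]
top 46.20264072744011 276.31751443740995 199.47420867397358 [[0.0165, -0.9999, 0.0028], [-0.9879, -0.0167, -0.1545], [0.1545, -0.0002, -0.988]] [-0.116, 0.6145, 1.1797]
press [([0.525, -0.219, 0.026], 0.86)]
press_knob [([0.454, -0.199, 0.236], 0.48)]
press_pivot [([0.494, -0.22, 0.243], 0.93)]
press_nut [([0.524, -0.212, 0.021], 0.85)]
press_foot [([0.499, -0.219, 0.244], 0.92)]
cheese_mould [([0.725, -0.166, 0.074], 0.94), ([0.509, -0.208, 0.079], 0.61), ([0.593, 0.212, 0.074], 0.56)]
canister [([0.662, -0.378, 0.066], 0.85)]
mug [([0.651, 0.048, 0.031], 0.86)]
press_crank [([0.485, -0.214, 0.247], 0.79)]
{'t': 1.0, 'q': [0.989, 0.104, 0.097, 1.564, 0.0, 1.353], 'joint_velocities': [-0.001, 0.001, 0.001, 0.001, -0.001, 0.0], 'tau': [0.0, -55.677, 50.378, 0.001, -0.0, -0.0], 'tool_pos': [0.213, 0.561, 0.231], 'tcp_rot': [3.142, 0.0, 2.778], 'force': [0.161, -0.147, 0.426], 'wrist_torque': [-0.061, 0.024, 0.029], 'grip_force': 0.0, 'grip_width': 0.086}
```

Run:
```python
import cv2
a=cv2.imread("pics/side0.png");b=cv2.imread("pics/top0.png")
cv2.imwrite("pics/side0b.png",cv2.resize(a,(784,588)))
cv2.imwrite("pics/crop.png",cv2.hconcat([cv2.resize(a[120:300,200:400],(400,360),interpolation=2),cv2.resize(b[100:280,260:460],(400,360),interpolation=2)]))
```

```text
(no output)
```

View pics/side0.png

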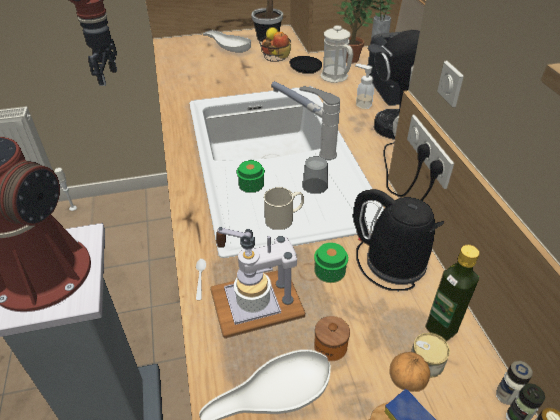

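View pics/top0.png

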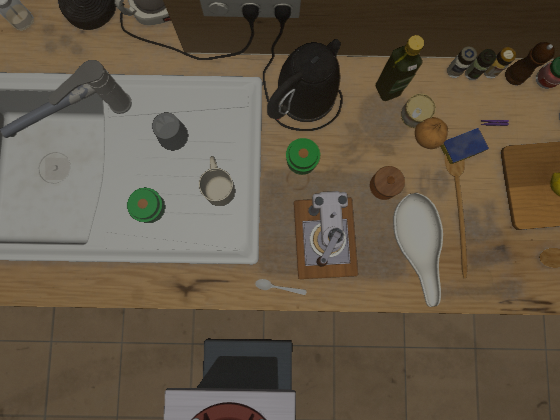

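The press stands at about (255,280) in the side picture and (325,240) in the top one. The crank is folded toward the robot, with the knob at side (221,238) and top (322,262). The white mould is under the foot, with green look-alikes around it.

View pics/crop.png

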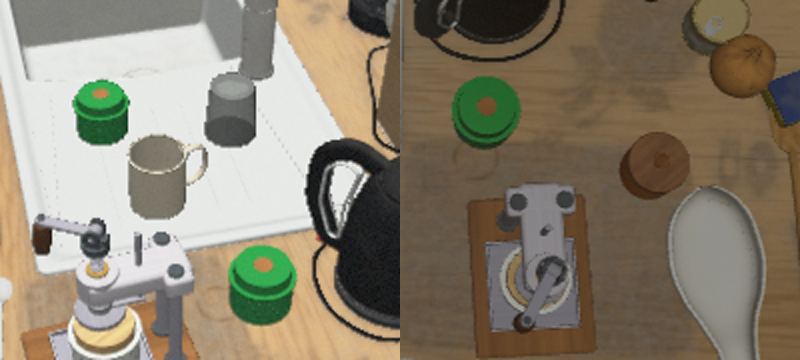

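```bash
cat > h.py <<'E'
import numpy as np
from rig import bot, vision
from scipy.optimize import least_squares
from scipy.spatial.transform import Rotation as Rn
def proj(c,X):
    k=vision.calibration(c);f=210/np.tan(np.radians(k["vertical_fov"]/2))
    p=np.asarray(k["R"])@np.asarray(X,float)+np.asarray(k["t"]);return np.array([k["cx"]+f*p[0]/p[2],k["cy"]+f*p[1]/p[2]])
def tri(s,t):
    r=least_squares(lambda X:np.r_[proj("side",X)-s,proj("top",X)-t],[.5,-.2,.2]);return r.x,r.fun
def planez(c,uv,z):
    r=least_squares(lambda q:proj(c,[q[0],q[1],z])-uv,[.5,-.2]);return r.x
E
python3 - <<'E'
from h import *
for n,s,t in(("base corners",0,0),):
    pass
for uv in [(294,199),(352,197),(357,276),(298,278)]: print(planez("top",uv,0.02).round(4))
for uv in [(211,291),(286,269),(303,315),(222,334)]: print(planez("side",uv,0.02).round(4))
E
```

```text
[ 0.6227 -0.1508]
[ 0.6304 -0.2989]
[ 0.4312 -0.3099]
[ 0.4239 -0.163 ]
[ 0.4217 -0.1809]
[ 0.6177 -0.1553]
[ 0.6228 -0.3021]
[ 0.4303 -0.3092]
```

The crop shows the fork at side (248,236) and top (334,234). The knob hangs at side (220,238), its arm end at top (322,261), so the arm points roughly −x, +y.

Run:
```python
from h import *
P,r=tri([248,235],[334.5,234.5]);print("pivot",P.round(4),r.round(1))
K,r=tri([220.5,232],[322,260.5]);print("armend",K.round(4),r.round(1))
print("pivot z.242",planez("top",[334.5,234.5],.246),planez("side",[248,235],.242))
print("arm end",planez("top",[322,260.5],.245))
# candidate model
for yaw in (2.4,2.5,2.6,2.7):
    P=np.array([.497,-.222,.242]);d=np.array([np.cos(yaw),np.sin(yaw),0])
    print(yaw,proj("top",P),proj("top",P+.06*d),proj("side",P),proj("side",P+.06*d),proj("side",P+.06*d-[0,0,.048]))
```

```text
pivot [ 0.5158 -0.2279  0.2389] [-0.4  0.1  0.  -0.4]
armend [ 0.4611 -0.2022  0.2361] [-0.1  0.   0.  -0.1]
pivot z.242 [ 0.51428395 -0.22696984] [ 0.51635785 -0.23083429]
arm end [ 0.46059822 -0.20137243]
2.4 [331.87936639 242.97610726] [312.16133858 264.23199945] [238.25712117 233.64933188] [214.94222511 224.15246779] [217.00883562 239.62352322]
2.5 [331.87936639 242.97610726] [314.40288073 266.14912858] [238.25712117 233.64933188] [213.46414182 225.89231968] [215.58171698 241.36803409]
2.6 [331.87936639 242.97610726] [316.82287164 267.83499651] [238.25712117 233.64933188] [212.21921016 227.72194627] [214.38159173 243.20227338]
2.7 [331.87936639 242.97610726] [319.39683464 269.27200854] [238.25712117 233.64933188] [211.22210918 229.62484538] [213.42257198 245.10964134]
```

```bash
cat >> h.py <<'E'
def down(yaw): return Rn.from_euler("xyz",[np.pi,0,yaw])
def row(target,R1,p0=None,R0=None):
    s=bot.sense(); p0=s["tool_pos"] if p0 is None else p0; R0=Rn.from_euler("xyz",s["tcp_rot"]) if R0 is None else R0
    return np.r_[R0.inv().apply(np.asarray(target)-p0)/.6,(R0.inv()*R1).as_rotvec()/np.pi].round(4).tolist()
E
python3 - <<'E'
from h import *
A=np.array([.42,.25,.33]);B=np.array([.461,-.2025,.33]);s=bot.sense();p=np.array(s["tool_pos"])
print(p,s["t"]); print(row(A,down(2.7))); print(row(p+(A-p)*.2/.387,down(2.7)))
print("A->B",row(B,down(2.7),A,down(2.7)))
E
```

```text
[0.21348836 0.56075881 0.23132327] 1.0
[-0.5059, -0.3616, -0.1645, 0.0, -0.0, 0.0248]
[-0.2615, -0.1869, -0.085, 0.0, -0.0, 0.0248]
A->B [-0.3841, -0.6526, -0.0, 0.0, 0.0, 0.0]
```

>>> {"fn": "arm_command", "kwargs": {"moves": [[[-0.05, -0.036, -0.0165, 0, 0, 0.0248], [-0.11, -0.079, -0.036, 0, 0, 0.0248], [-0.16, -0.114, -0.052, 0, 0, 0.0248], [-0.21, -0.15, -0.068, 0, 0, 0.0248], [-0.26, -0.186, -0.085, 0, 0, 0.0248]]], "fingers": 0, "force": 22}}

```text
t: 1.42
tool_pos: [0.3201, 0.3994, 0.2828]
tcp_rot: [3.141, 0.0, 2.7]
force: [0.6, 1.1, -0.4]
grip_width: 0.0425
grip_force: 0.0
```

Run:
```python
from h import *
print(row([.42,.25,.33],down(2.7))); s=bot.sense(); print(s["t"],s["tool_pos"],s["tcp_rot"],s["grip_width"],s["force"])
```

```text
[-0.2569, -0.154, -0.0786, 0.0001, 0.0001, 0.0001]
1.4167 [0.32014239 0.39939457 0.28284915] [3.14119295e+00 2.63548486e-04 2.70024227e+00] 0.04253127060123571 [ 0.6437554   1.06662352 -0.36292524]
```

>>> {"fn": "arm_command", "kwargs": {"moves": [[[-0.05, -0.03, -0.016, 0, 0, 0], [-0.1, -0.06, -0.031, 0, 0, 0], [-0.155, -0.092, -0.047, 0, 0, 0], [-0.205, -0.123, -0.063, 0, 0, 0], [-0.257, -0.154, -0.0786, 0, 0, 0]]]}}

```text
t: 1.83
tool_pos: [0.4201, 0.2499, 0.3302]
tcp_rot: [3.141, 0.001, 2.7]
force: [1.0, 0.6, 0.0]
grip_width: 0.0428
grip_force: 0.0
```

>>> {"fn": "arm_command", "kwargs": {"moves": [[[-0.03, -0.05, 0, 0, 0, 0], [-0.06, -0.1, 0, 0, 0, 0], [-0.09, -0.15, 0, 0, 0, 0], [-0.118, -0.2, 0, 0, 0, 0], [-0.147, -0.25, 0, 0, 0, 0]]]}}

```text
t: 2.25
tool_pos: [0.4349, 0.0766, 0.3297]
tcp_rot: [3.141, 0.001, 2.7]
force: [0.5, 0.1, 0.1]
grip_width: 0.0429
grip_force: 0.0
```

>>> {"fn": "arm_command", "kwargs": {"moves": [[[-0.03, -0.05, 0, 0, 0, 0], [-0.06, -0.1, 0, 0, 0, 0], [-0.09, -0.15, 0, 0, 0, 0], [-0.118, -0.2, 0, 0, 0, 0], [-0.147, -0.25, 0, 0, 0, 0]]]}}

```text
t: 2.67
tool_pos: [0.4505, -0.0969, 0.3297]
tcp_rot: [3.141, 0.001, 2.7]
force: [0.6, 0.7, -0.6]
grip_width: 0.0428
grip_force: 0.0
```

Run:
```python
from h import *
print(row([.461,-.2025,.28],down(2.7)),row([.461,-.2025,.197],down(2.7))); s=bot.sense(); print(s["t"],s["tool_pos"],s["tcp_rot"],s["grip_width"],s["force"])
```

```text
[-0.0911, -0.1516, 0.0829, 0.0, 0.0002, -0.0001] [-0.091, -0.1517, 0.2212, 0.0, 0.0002, -0.0001]
2.6667 [ 0.45046159 -0.09687082  0.32971431] [3.14145720e+00 6.80230745e-04 2.69970281e+00] 0.04284041266244826 [ 0.58554288  0.68278679 -0.5930185 ]
```

>>> {"fn": "arm_command", "kwargs": {"moves": [[[-0.03, -0.05, 0, 0, 0, 0], [-0.06, -0.1, 0, 0, 0, 0], [-0.091, -0.1517, 0, 0, 0, 0], [-0.091, -0.1517, 0.03, 0, 0, 0], [-0.091, -0.1517, 0.05, 0, 0, 0]]]}}

```text
t: 3.08
tool_pos: [0.461, -0.2028, 0.2983]
tcp_rot: [3.141, -0.001, 2.697]
force: [-0.6, 1.1, -0.7]
grip_width: 0.0427
grip_force: 0.0
```

Run:
```python
from h import *
import cv2
s=bot.sense(); print(s["t"],s["tool_pos"])
a=vision.read_camera("side");b=vision.read_camera("top")
print(proj("side",s["tool_pos"]),proj("top",s["tool_pos"]))
cv2.imwrite("pics/c1.png",cv2.hconcat([cv2.resize(a[150:300,170:320],(400,400),interpolation=2),cv2.resize(b[170:320,250:400],(400,400),interpolation=2)]))
```

```text
3.0833 [ 0.46100427 -0.20283726  0.29829125]
[217.68749628 210.86196515] [325.34655247 259.42451794]
```

View pics/c1.png

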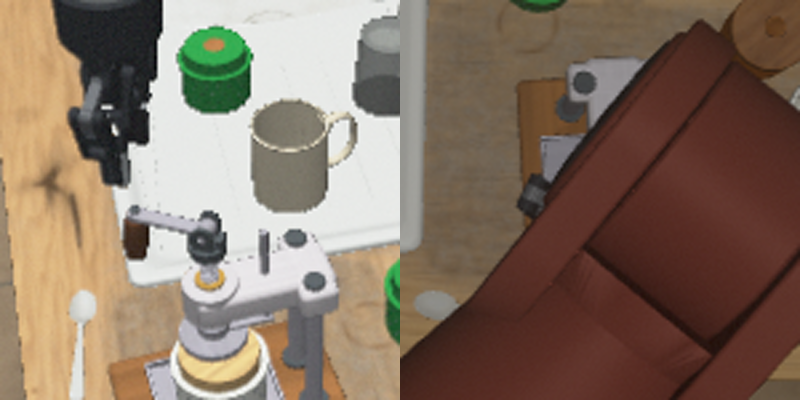

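Both fingertips are above the knob, seen in the side crop at (120,180); the knob is at (136,238), i.e. picture pixel (221,239). I'll check this numerically.

Run:
```python
from h import *
for z in(.242,.216): print(proj("side",[.461,-.2025,z]))
print(row([.461,-.2025,.197],down(2.7)))
P=np.array([.5158,-.2279,.242]);u=np.array([.907,-.421,0])
print("side positions of knob rel error per mm y:",proj("side",[.461,-.2065,.216]),proj("side",[.465,-.2025,.216]))
```

```text
[220.09488191 230.1730781 ]
[221.16018774 238.67909124]
[-0.0026, -0.0023, 0.1674, 0.0003, -0.001, -0.0004]
side positions of knob rel error per mm y: [221.42368371 239.96701211] [222.98721343 238.36779597]
```

>>> {"fn": "arm_command", "kwargs": {"moves": [[[-0.0026, -0.0023, 0.04, 0, 0, 0], [-0.0026, -0.0023, 0.08, 0, 0, 0], [-0.0026, -0.0023, 0.12, 0, 0, 0], [-0.0026, -0.0023, 0.15, 0, 0, 0], [-0.0026, -0.0023, 0.1674, 0, 0, 0]]]}}

```text
t: 3.6
tool_pos: [0.4616, -0.2019, 0.1977]
tcp_rot: [3.141, -0.001, 2.701]
force: [0.5, 0.9, 0.8]
grip_width: 0.0429
grip_force: 0.0
```

>>> {"fn": "arm_command", "kwargs": {"moves": [[[0, 0, 0, 0, 0, 0], [0, 0, 0, 0, 0, 0], [0, 0, 0, 0, 0, 0], [0, 0, 0, 0, 0, 0], [0, 0, 0, 0, 0, 0]]], "fingers": 1, "force": 22}}

```text
t: 4.02
tool_pos: [0.4619, -0.2029, 0.1999]
tcp_rot: [-3.141, 0.0, 2.7]
force: [-3.4, -0.7, -0.7]
grip_width: 0.0203
grip_force: 24.5
```

Run:
```python
from h import *
s=bot.sense(); print({k:np.round(v,4).tolist() for k,v in s.items()})
# arc in tool coords: tool x = -u, z = down; TCP translation only. polar about pivot
r=np.array([-60.,-26.])/1000 # (u,z)
for th in range(0,190,10):
    a=np.radians(th);c,si=np.cos(a),np.sin(a)
    q=np.array([c*r[0]+si*r[1],-si*r[0]+c*r[1]])-r
    print(th,(-q[0]/.6).round(4),(-q[1]/.6).round(4))
```

```text
{'t': 4.0167, 'q': [-0.6734, -0.1933, -0.249, 1.5146, -0.0004, -0.2315], 'joint_velocities': [-0.0012, 0.0004, -0.0029, -0.0033, 0.0008, 0.0015], 'tau': [1.4128, -41.5106, 52.2984, -1.2489, 0.9191, -0.0056], 'tool_pos': [0.4619, -0.2029, 0.1999], 'tcp_rot': [-3.1411, 0.0004, 2.6997], 'force': [-3.4002, -0.6648, -0.7163], 'wrist_torque': [-0.2167, 0.8391, -0.0285], 'grip_force': 24.5322, 'grip_width': 0.0203}
0 -0.0 -0.0
10 0.006 -0.018
20 0.0088 -0.0368
30 0.0083 -0.0558
40 0.0045 -0.0744
50 -0.0025 -0.0921
60 -0.0125 -0.1083
70 -0.0251 -0.1225
80 -0.04 -0.1343
90 -0.0567 -0.1433
100 -0.0747 -0.1493
110 -0.0935 -0.1521
120 -0.1125 -0.1516
130 -0.1311 -0.1478
140 -0.1488 -0.1408
150 -0.1649 -0.1309
160 -0.1791 -0.1183
170 -0.191 -0.1034
180 -0.2 -0.0867
```

>>> {"fn": "arm_command", "kwargs": {"moves": [[[0.003, -0.009, 0, 0, 0, 0], [0.006, -0.018, 0, 0, 0, 0], [0.0074, -0.0274, 0, 0, 0, 0], [0.0088, -0.0368, 0, 0, 0, 0], [0.0083, -0.0558, 0, 0, 0, 0]]]}}

```text
t: 4.43
tool_pos: [0.4485, -0.2309, 0.2018]
tcp_rot: [3.137, 0.013, 2.703]
force: [30.0, 8.7, 2.3]
grip_width: 0.0201
grip_force: 33.1
```

I put the z values in the y slot by mistake, so the screw turned back a little, about 30°. I'll reverse that exactly.

>>> {"fn": "arm_command", "kwargs": {"moves": [[[0.0005, 0.019, 0, 0, 0, 0], [-0.0009, 0.0284, 0, 0, 0, 0], [-0.0023, 0.0378, 0, 0, 0, 0], [-0.0053, 0.0468, 0, 0, 0, 0], [-0.0083, 0.0558, 0, 0, 0, 0]]]}}

```text
t: 4.85
tool_pos: [0.4595, -0.2024, 0.1988]
tcp_rot: [-3.139, -0.005, 2.699]
force: [-20.6, 2.0, -1.1]
grip_width: 0.0203
grip_force: 24.7
```

Run:
```python
from h import *
s=bot.sense(); print({k:np.round(v,4).tolist() for k,v in s.items()})
```

```text
{'t': 4.85, 'q': [-0.674, -0.1934, -0.251, 1.5179, -0.0033, -0.2314], 'joint_velocities': [0.1395, 0.0769, 0.0532, 0.0069, 0.004, 0.1402], 'tau': [2.1754, -43.2738, 57.9274, -7.0313, 2.9751, -0.2569], 'tool_pos': [0.4595, -0.2024, 0.1988], 'tcp_rot': [-3.1395, -0.0053, 2.699], 'force': [-20.5651, 2.035, -1.1195], 'wrist_torque': [0.3665, 3.742, -0.0075], 'grip_force': 24.6572, 'grip_width': 0.0203}
```

>>> {"fn": "arm_command", "kwargs": {"moves": [[[0, 0, 0, 0, 0, 0], [0, 0, 0, 0, 0, 0], [0, 0, 0, 0, 0, 0], [0, 0, 0, 0, 0, 0], [0, 0, 0, 0, 0, 0]]], "fingers": 0}}

```text
t: 5.27
tool_pos: [0.4622, -0.2029, 0.1994]
tcp_rot: [3.141, 0.001, 2.7]
force: [0.3, 0.9, 0.0]
grip_width: 0.0423
grip_force: 0.0
```

Run:
```python
from h import *
import cv2
s=bot.sense(); print({k:np.round(s[k],4).tolist() for k in("tool_pos","tcp_rot","force")})
a=vision.read_camera("side");print(proj("side",np.array(s["tool_pos"])))
for n in("press_knob","press_pivot","press_crank"): print(n,[(np.round(d["at"],3).tolist(),round(d["confidence"],2)) for d in vision.search_frame(n,"side")])
cv2.imwrite("pics/c2.png",cv2.resize(a[180:300,190:310],(600,600),interpolation=2))
```

```text
{'tool_pos': [0.4622, -0.2029, 0.1994], 'tcp_rot': [3.1415, 0.0011, 2.6998], 'force': [0.289, 0.8867, 0.0078]}
[222.40461982 243.99966286]
press_knob []
press_pivot [([0.509, -0.233, 0.242], 0.78)]
press_crank [([0.487, -0.22, 0.248], 0.45)]
```

View pics/c2.png

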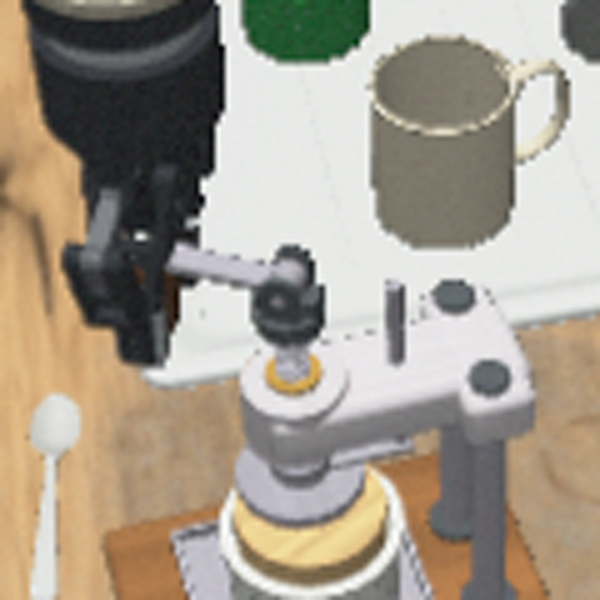

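The crank is back where it started: arm from (175,258) to the fork at (285,280), with the knob between the fingers. Now I'll close and follow the arc with z in its own slot.

>>> {"fn": "arm_command", "kwargs": {"moves": [[[0, 0, 0, 0, 0, 0], [0, 0, 0, 0, 0, 0], [0, 0, 0, 0, 0, 0], [0, 0, 0, 0, 0, 0], [0, 0, 0, 0, 0, 0]]], "fingers": 1, "force": 22}}

```text
t: 5.88
tool_pos: [0.4619, -0.203, 0.199]
tcp_rot: [-3.141, 0.0, 2.7]
force: [-1.8, -3.5, 0.2]
grip_width: 0.02
grip_force: 24.4
```

>>> {"fn": "arm_command", "kwargs": {"moves": [[[0.003, 0, -0.009, 0, 0, 0], [0.006, 0, -0.018, 0, 0, 0], [0.0074, 0, -0.0274, 0, 0, 0], [0.0088, 0, -0.0368, 0, 0, 0], [0.0086, 0, -0.0463, 0, 0, 0]]]}}

```text
t: 6.3
tool_pos: [0.4571, -0.2005, 0.2261]
tcp_rot: [3.141, -0.001, 2.699]
force: [-0.4, -6.1, -7.7]
grip_width: 0.0202
grip_force: 25.0
```

>>> {"fn": "arm_command", "kwargs": {"moves": [[[-0.0022, 0, -0.0188, 0, 0, 0], [-0.0076, 0, -0.037, 0, 0, 0], [-0.0161, 0, -0.0539, 0, 0, 0], [-0.0274, 0, -0.0691, 0, 0, 0], [-0.0412, 0, -0.0821, 0, 0, 0]]]}}

```text
t: 6.72
tool_pos: [0.4788, -0.2113, 0.2761]
tcp_rot: [-3.14, -0.002, 2.699]
force: [-4.7, -6.1, -4.0]
grip_width: 0.0206
grip_force: 21.6
```

Run:
```python
from h import *
s=bot.sense(); print({k:np.round(s[k],3).tolist() for k in("tool_pos","force","wrist_torque")})
r=np.array([-60.,-26.])/1000
P=lambda th:np.array([-np.cos(th)*r[0]-np.sin(th)*r[1],np.sin(th)*r[0]-np.cos(th)*r[1]])/.6
for b,l in((75,(85,95,105,115,125)),(125,(135,145,155,165,175))):
    print([(P(np.radians(t))-P(np.radians(b))).round(4).tolist() for t in l])
```

```text
{'tool_pos': [0.479, -0.211, 0.276], 'force': [-4.736, -6.15, -3.965], 'wrist_torque': [-0.98, 1.174, -0.284]}
[[-0.0159, -0.0105], [-0.0333, -0.018], [-0.0518, -0.0224], [-0.0707, -0.0236], [-0.0896, -0.0214]]
[[-0.0182, 0.0054], [-0.0352, 0.0139], [-0.0505, 0.0252], [-0.0635, 0.039], [-0.074, 0.0549]]
```

>>> {"fn": "arm_command", "kwargs": {"moves": [[[-0.0159, -0.001, -0.0105, 0, 0, 0], [-0.0333, -0.002, -0.018, 0, 0, 0], [-0.0518, -0.002, -0.0224, 0, 0, 0], [-0.0707, -0.002, -0.0236, 0, 0, 0], [-0.0896, -0.002, -0.0214, 0, 0, 0]]]}}

```text
t: 7.13
tool_pos: [0.5272, -0.2363, 0.2895]
tcp_rot: [-3.139, -0.001, 2.699]
force: [-7.2, -7.4, 1.5]
grip_width: 0.0203
grip_force: 21.8
```

>>> {"fn": "arm_command", "kwargs": {"moves": [[[-0.0182, 0, 0.0054, 0, 0, 0], [-0.0352, 0, 0.0139, 0, 0, 0], [-0.0505, 0, 0.0252, 0, 0, 0], [-0.0605, 0, 0.034, 0, 0, 0], [-0.067, 0, 0.043, 0, 0, 0]]]}}

```text
t: 7.55
tool_pos: [0.5644, -0.2544, 0.2639]
tcp_rot: [-3.139, 0.002, 2.699]
force: [-2.1, -9.8, 6.8]
grip_width: 0.02
grip_force: 23.3
```

Run:
```python
from h import *
import cv2
s=bot.sense(); print({k:np.round(s[k],4).tolist() for k in("tool_pos","tcp_rot","force","wrist_torque")})
a=vision.read_camera("side")
cv2.imwrite("pics/c3.png",cv2.resize(a[170:290,200:320],(500,500),interpolation=2))
```

```text
{'tool_pos': [0.5644, -0.2544, 0.2639], 'tcp_rot': [-3.1386, 0.002, 2.6987], 'force': [-2.145, -9.7884, 6.7824], 'wrist_torque': [-1.8357, 0.6871, 0.0825]}
```

View pics/c3.png

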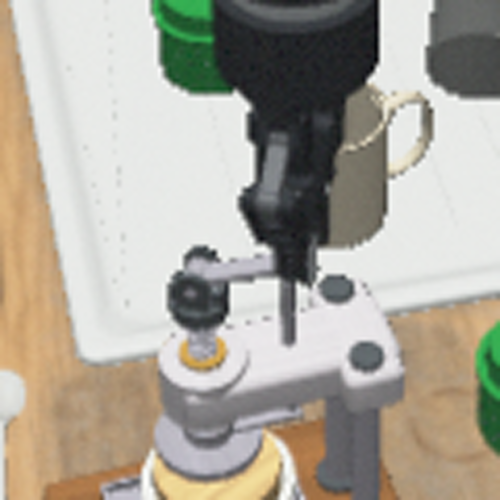

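The arm has swung across and is nearly level, running from the fork (200,290) to the knob in the fingers (295,265). It needs about 12° more. There is also a small post on the head at (288,310) to keep clear of.

>>> {"fn": "arm_command", "kwargs": {"moves": [[[-0.003, -0.001, 0.004, 0, 0, 0], [-0.0055, -0.002, 0.008, 0, 0, 0], [-0.0075, -0.002, 0.012, 0, 0, 0], [-0.0095, -0.002, 0.016, 0, 0, 0], [-0.011, -0.002, 0.0203, 0, 0, 0]]]}}

```text
t: 8.02
tool_pos: [0.5703, -0.2578, 0.2528]
tcp_rot: [-3.14, 0.004, 2.699]
force: [0.7, -8.4, 8.2]
grip_width: 0.0202
grip_force: 28.3
```

Run:
```python
from h import *
s=bot.sense(); print({k:np.round(s[k],4).tolist() for k in("tool_pos","tcp_rot","force","wrist_torque")})
b=planez("side",[269,252],.178);print("post base",b)
for z in (.19,.2,.21,.22): print(z,proj("side",[*b,z]))
```

```text
{'tool_pos': [0.5703, -0.2578, 0.2528], 'tcp_rot': [-3.1396, 0.0042, 2.6992], 'force': [0.7199, -8.399, 8.2297], 'wrist_torque': [-1.5021, 0.1014, 0.0795]}
post base [ 0.56032387 -0.23080655]
0.19 [268.87794326 248.28393321]
0.2 [268.77483396 245.14472884]
0.21 [268.67043069 241.96612896]
0.22 [268.56470894 238.74738732]
```

>>> {"fn": "arm_command", "kwargs": {"moves": [[[0, 0, 0.002, 0, 0, 0], [0, 0, 0.004, 0, 0, 0], [0, 0, 0.006, 0, 0, 0], [0, 0, 0.006, 0, 0, 0], [0, 0, 0.006, 0, 0, 0]]]}}

```text
t: 8.43
tool_pos: [0.5711, -0.2582, 0.2498]
tcp_rot: [-3.139, 0.007, 2.699]
force: [5.4, -9.3, 8.9]
grip_width: 0.02
grip_force: 29.6
```

Run:
```python
from h import *
import cv2
s=bot.sense(); print({k:np.round(s[k],4).tolist() for k in("t","tool_pos","force","wrist_torque")})
```

```text
{'t': 8.4333, 'tool_pos': [0.5711, -0.2582, 0.2498], 'force': [5.4205, -9.305, 8.8856], 'wrist_torque': [-1.7101, -0.6133, 0.0151]}
```

>>> {"fn": "arm_command", "kwargs": {"moves": [[[0, 0, 0, 0, 0, 0], [0, 0, 0, 0, 0, 0], [0, 0, -0.03, 0, 0, 0], [0, 0, -0.07, 0, 0, 0], [0, 0, -0.105, 0, 0, 0]]], "fingers": 0}}

```text
t: 8.85
tool_pos: [0.5692, -0.2553, 0.3105]
tcp_rot: [3.14, -0.002, 2.7]
force: [0.1, -1.1, -0.5]
grip_width: 0.0426
grip_force: 0.0
```

Run:
```python
from h import *
import cv2
s=bot.sense(); print({k:np.round(s[k],4).tolist() for k in("t","tool_pos","tcp_rot","force")})
a=vision.read_camera("side")
for n in("press_knob","press_pivot","press_crank"): print(n,[(np.round(d["at"],3).tolist(),round(d["confidence"],2)) for d in vision.search_frame(n,"side")])
cv2.imwrite("pics/c4.png",cv2.resize(a[180:300,200:320],(600,600),interpolation=2))
for z in(.242,.246,.268,.29):print(z,proj("side",[.5695,-.2545,z]))
```

```text
{'t': 8.85, 'tool_pos': [0.5692, -0.2553, 0.3105], 'tcp_rot': [3.1403, -0.002, 2.7003], 'force': [0.1367, -1.1352, -0.5039]}
press_knob [([0.563, -0.263, 0.281], 0.65)]
press_pivot [([0.528, -0.246, 0.246], 0.97)]
press_crank [([0.556, -0.26, 0.255], 0.87), ([0.513, -0.26, 0.082], 0.69)]
0.242 [274.99932863 238.55632114]
0.246 [274.97218068 237.21860039]
0.268 [274.8203001  229.73465447]
0.29 [274.66393573 222.02976897]
```

View pics/c4.png

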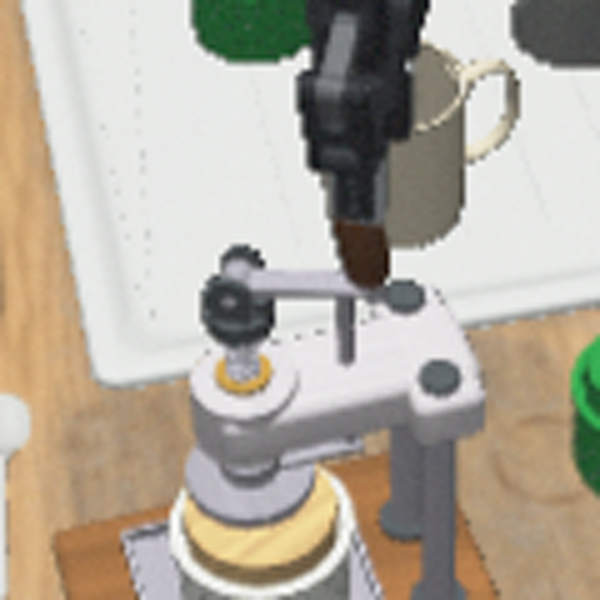

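The knob leans about 10° toward the screw (base (372,285), top (355,225)), so the crank isn't quite home. I'll press down on the knob's top with closed fingers.

>>> {"fn": "arm_command", "kwargs": {"moves": [[[0, 0, -0.01, 0, 0, 0], [0, 0, -0.01, 0, 0, 0], [0, 0, -0.01, 0, 0, 0], [0, 0, -0.01, 0, 0, 0], [0, 0, -0.01, 0, 0, 0]]], "fingers": 1}}

```text
t: 9.47
tool_pos: [0.5694, -0.2561, 0.3158]
tcp_rot: [3.141, -0.001, 2.7]
force: [-0.4, 0.1, -0.2]
grip_width: 0.0
grip_force: 0.0
```

>>> {"fn": "arm_command", "kwargs": {"moves": [[[0, 0, 0.01, 0, 0, 0], [0, 0, 0.02, 0, 0, 0], [0, 0, 0.03, 0, 0, 0], [0, 0, 0.036, 0, 0, 0], [0, 0, 0.042, 0, 0, 0]]]}}

```text
t: 9.88
tool_pos: [0.5696, -0.2562, 0.2906]
tcp_rot: [3.141, 0.0, 2.7]
force: [1.9, -0.8, 1.9]
grip_width: -0.0001
grip_force: 0.9
```

Moving with ~2 N. Continue in small steps.

>>> {"fn": "arm_command", "kwargs": {"moves": [[[0, 0, 0.001, 0, 0, 0], [0, 0, 0.002, 0, 0, 0], [0, 0, 0.003, 0, 0, 0], [0, 0, 0.003, 0, 0, 0], [0, 0, 0.003, 0, 0, 0]]]}}

```text
t: 10.3
tool_pos: [0.5695, -0.2561, 0.2893]
tcp_rot: [3.142, -0.0, 2.7]
force: [-0.3, 0.2, 0.7]
grip_width: -0.0001
grip_force: 0.2
```

>>> {"fn": "arm_command", "kwargs": {"moves": [[[0, 0, 0.001, 0, 0, 0], [0, 0, 0.002, 0, 0, 0], [0, 0, 0.003, 0, 0, 0], [0, 0, 0.003, 0, 0, 0], [0, 0, 0.003, 0, 0, 0]]]}}

```text
t: 10.72
tool_pos: [0.5698, -0.2563, 0.2889]
tcp_rot: [-3.141, 0.002, 2.7]
force: [0.1, -0.1, 7.3]
grip_width: -0.0001
grip_force: 3.8
```

Run:
```python
from h import *
s=bot.sense(); print({k:np.round(s[k],4).tolist() for k in("t","tool_pos","force","wrist_torque")})
```

```text
{'t': 10.7167, 'tool_pos': [0.5698, -0.2563, 0.2889], 'force': [0.0661, -0.1058, 7.338], 'wrist_torque': [0.0549, -0.0008, -0.0269]}
```

>>> {"fn": "arm_command", "kwargs": {"moves": [[[0, 0, 0.001, 0, 0, 0], [0, 0, 0.002, 0, 0, 0], [0, 0, 0.003, 0, 0, 0], [0, 0, 0.003, 0, 0, 0], [0, 0, 0.003, 0, 0, 0]]]}}

```text
t: 11.13
tool_pos: [0.5702, -0.2565, 0.2885]
tcp_rot: [-3.141, 0.004, 2.7]
force: [-0.6, 0.2, 13.9]
grip_width: -0.0003
grip_force: 7.2
```

>>> {"fn": "arm_command", "kwargs": {"moves": [[[0, 0, -0.02, 0, 0, 0], [0, 0, -0.04, 0, 0, 0], [0, 0, -0.04, 0, 0, 0], [0, 0, -0.04, 0, 0, 0], [0, 0, -0.04, 0, 0, 0]]], "fingers": 0}}

```text
t: 11.55
tool_pos: [0.5694, -0.2561, 0.3088]
tcp_rot: [3.141, -0.001, 2.7]
force: [-0.1, 0.4, -1.1]
grip_width: 0.043
grip_force: 0.0
```

Run:
```python
from h import *
import cv2
s=bot.sense(); print({k:np.round(s[k],4).tolist() for k in("t","tool_pos","tcp_rot","force")})
a=vision.read_camera("side")
for n in("press_knob","press_pivot","press_crank"): print(n,[(np.round(d["at"],3).tolist(),round(d["confidence"],2)) for d in vision.search_frame(n,"side")])
cv2.imwrite("pics/c5.png",cv2.resize(a[180:300,200:320],(600,600),interpolation=2))
for az in (-.42,-.47,-.52,-.57):
  K=np.array([.5158+.06*np.cos(az),-.2279+.06*np.sin(az),.242]);print(az,[((proj("side",K+[0,0,z])-[200,180])*5).round() for z in(.004,.048)])
```

```text
{'t': 11.55, 'tool_pos': [0.5694, -0.2561, 0.3088], 'tcp_rot': [3.1413, -0.0009, 2.6999], 'force': [-0.0799, 0.4459, -1.1222]}
press_knob [([0.569, -0.262, 0.277], 0.62)]
press_pivot [([0.656, -0.4, 0.066], 0.73), ([0.53, -0.244, 0.244], 0.7), ([0.515, -0.261, 0.08], 0.52)]
press_crank [([0.559, -0.26, 0.246], 0.63)]
-0.42 [array([376., 282.]), array([375., 206.])]
-0.47 [array([375., 287.]), array([373., 211.])]
-0.52 [array([373., 292.]), array([371., 216.])]
-0.57 [array([370., 297.]), array([369., 221.])]
```

View pics/c5.png

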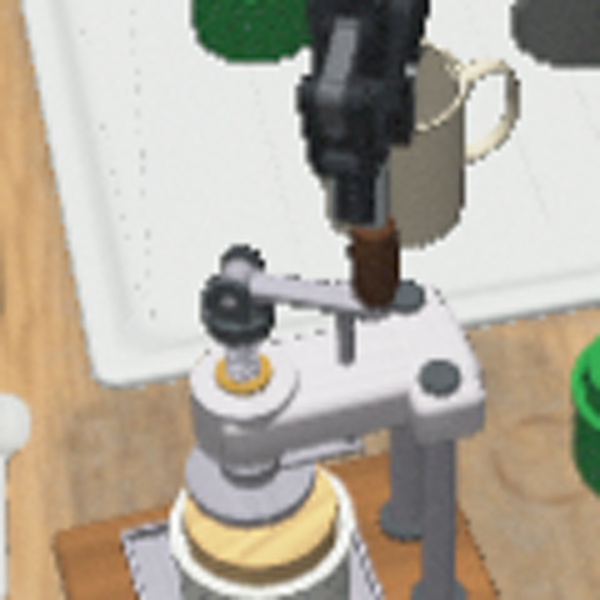

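The knob now stands upright (base (375,300), top about (375,225)), so the crank is home: the stop took 14 N with no further travel. I'll grip the knob for winding.

>>> {"fn": "arm_command", "kwargs": {"moves": [[[0, 0, 0.02, 0, 0, 0], [0, 0, 0.04, 0, 0, 0], [0, 0, 0.06, 0, 0, 0], [0, 0, 0.08, 0, 0, 0], [0, 0, 0.0938, 0, 0, 0]]]}}

```text
t: 12.17
tool_pos: [0.5692, -0.2559, 0.2518]
tcp_rot: [3.141, -0.002, 2.7]
force: [0.2, 0.6, 0.3]
grip_width: 0.0429
grip_force: 0.0
```

>>> {"fn": "arm_command", "kwargs": {"moves": [[[0, 0, 0, 0, 0, 0], [0, 0, 0, 0, 0, 0], [0, 0, 0, 0, 0, 0], [0, 0, 0, 0, 0, 0], [0, 0, 0, 0, 0, 0]]], "fingers": 1, "force": 40}}

```text
t: 12.58
tool_pos: [0.569, -0.2566, 0.2534]
tcp_rot: [-3.141, -0.001, 2.699]
force: [-4.6, -3.5, -5.6]
grip_width: 0.0199
grip_force: 39.2
```

```bash
cat >> h.py <<'E'
C=np.array([.5155,-.2294])
def wind(az,steps,r=.06):
    X=lambda a:np.array([r*np.cos(a),r*np.sin(a),.016*a/(2*np.pi)])
    return [np.round(down(2.7).inv().apply(X(az-np.radians(s))-X(az))/.6,4).tolist() for s in steps]
def show():
    s=bot.sense();p=np.array(s["tool_pos"]);d=p[:2]-C;a=np.arctan2(d[1],d[0]);f=np.array(s["force"])
    print("t",round(s["t"],2),p.round(4),"az",np.degrees(a).round(1),"r",np.hypot(*d).round(4),"Ft(ccw)",(f[:2]@[-np.sin(a),np.cos(a)]).round(2),"Fr",(f[:2]@[np.cos(a),np.sin(a)]).round(2),"Fz",f[2].round(2),"rot",np.round(s["tcp_rot"],3),"grip",s["grip_width"],s["grip_force"])
    return a
E
python3 - <<'E'
from h import *
a=show()
for k in range(6): print(round(np.degrees(a)-60*k),wind(a-k*np.pi/3,(12,24,36,48,60)))
E
```

```text
t 12.58 [ 0.569  -0.2566  0.2534] az -26.9 r 0.06 Ft(ccw) -5.2 Fr -2.56 Fz -5.59 rot [-3.141e+00 -1.000e-03  2.699e+00] grip 0.019910948962411818 39.24067497253418
-27 [[0.0028, -0.0207, 0.0009], [0.0098, -0.0404, 0.0018], [0.0208, -0.0582, 0.0027], [0.0352, -0.0733, 0.0036], [0.0525, -0.0851, 0.0044]]
-87 [[0.0193, -0.008, 0.0009], [0.0399, -0.0117, 0.0018], [0.0608, -0.0111, 0.0027], [0.0811, -0.0062, 0.0036], [0.1, 0.0029, 0.0044]]
-147 [[0.0166, 0.0128, 0.0009], [0.0301, 0.0287, 0.0018], [0.04, 0.0471, 0.0027], [0.0459, 0.0671, 0.0036], [0.0475, 0.088, 0.0044]]
-207 [[-0.0028, 0.0207, 0.0009], [-0.0098, 0.0404, 0.0018], [-0.0208, 0.0582, 0.0027], [-0.0352, 0.0733, 0.0036], [-0.0525, 0.0851, 0.0044]]
-267 [[-0.0193, 0.008, 0.0009], [-0.0399, 0.0117, 0.0018], [-0.0608, 0.0111, 0.0027], [-0.0811, 0.0062, 0.0036], [-0.1, -0.0029, 0.0044]]
-327 [[-0.0166, -0.0128, 0.0009], [-0.0301, -0.0287, 0.0018], [-0.04, -0.0471, 0.0027], [-0.0459, -0.0671, 0.0036], [-0.0475, -0.088, 0.0044]]
```

>>> {"fn": "arm_command", "kwargs": {"moves": [[[0, 0, 0.002, 0, 0, 0], [0, 0, 0.004, 0, 0, 0], [0, 0, 0.005, 0, 0, 0], [0, 0, 0.005, 0, 0, 0], [0, 0, 0.005, 0, 0, 0]]]}}

```text
t: 13.0
tool_pos: [0.5695, -0.2569, 0.2525]
tcp_rot: [-3.14, 0.002, 2.699]
force: [-5.0, -2.2, 4.4]
grip_width: 0.0204
grip_force: 40.4
```

```bash
python3 -c "
from h import *
show()"
```

```text
t 13.0 [ 0.5695 -0.2569  0.2525] az -27.0 r 0.0605 Ft(ccw) -4.19 Fr -3.44 Fz 4.4 rot [-3.140e+00  2.000e-03  2.699e+00] grip 0.02035031549467638 40.362122654914856
```

>>> {"fn": "arm_command", "kwargs": {"moves": [[[0.0028, -0.0207, 0.0009, 0, 0, 0], [0.0098, -0.0404, 0.0018, 0, 0, 0], [0.0208, -0.0582, 0.0027, 0, 0, 0], [0.0352, -0.0733, 0.0036, 0, 0, 0], [0.0525, -0.0851, 0.0044, 0, 0, 0]]]}}

```text
t: 13.42
tool_pos: [0.5213, -0.2904, 0.2504]
tcp_rot: [-3.141, 0.008, 2.7]
force: [8.7, -4.3, 3.4]
grip_width: 0.0196
grip_force: 40.0
```

```bash
python3 -c "
from h import *
show()"
```

```text
t 13.42 [ 0.5213 -0.2904  0.2504] az -84.6 r 0.0613 Ft(ccw) 8.28 Fr 5.06 Fz 3.35 rot [-3.141  0.008  2.7  ] grip 0.01957113630750103 40.046741366386414
```

>>> {"fn": "arm_command", "kwargs": {"moves": [[[0.0193, -0.008, 0.0009, 0, 0, 0], [0.0399, -0.0117, 0.0018, 0, 0, 0], [0.0608, -0.0111, 0.0027, 0, 0, 0], [0.0811, -0.0062, 0.0036, 0, 0, 0], [0.1, 0.0029, 0.0044, 0, 0, 0]]]}}

```text
t: 13.83
tool_pos: [0.4657, -0.2647, 0.2477]
tcp_rot: [-3.136, 0.005, 2.698]
force: [-2.4, -11.8, 2.5]
grip_width: 0.0195
grip_force: 40.4
```

```bash
python3 -c "
from h import *
show()"
```

```text
t 13.83 [ 0.4657 -0.2647  0.2477] az -144.7 r 0.061 Ft(ccw) 8.21 Fr 8.76 Fz 2.46 rot [-3.136  0.005  2.698] grip 0.01952587974872084 40.36013603210449
```

>>> {"fn": "arm_command", "kwargs": {"moves": [[[0.0174, 0.0108, 0.0009, 0, 0, 0], [0.0317, 0.0249, 0.0018, 0, 0, 0], [0.0416, 0.0433, 0.0027, 0, 0, 0], [0.0475, 0.0633, 0.0036, 0, 0, 0], [0.0491, 0.0842, 0.0044, 0, 0, 0]]]}}

```text
t: 14.25
tool_pos: [0.4608, -0.2044, 0.2446]
tcp_rot: [-3.139, 0.003, 2.699]
force: [-2.4, -7.2, 1.8]
grip_width: 0.0201
grip_force: 40.2
```

```bash
python3 -c "
from h import *
show()"
```

```text
t 14.25 [ 0.4608 -0.2044  0.2446] az 155.4 r 0.0602 Ft(ccw) 7.52 Fr -0.81 Fz 1.84 rot [-3.139e+00  3.000e-03  2.699e+00] grip 0.020071693690951714 40.15103280544281
```

>>> {"fn": "arm_command", "kwargs": {"moves": [[[-0.0028, 0.0207, 0.0009, 0, 0, 0], [-0.0098, 0.0404, 0.0018, 0, 0, 0], [-0.0208, 0.0582, 0.0027, 0, 0, 0], [-0.0352, 0.0733, 0.0036, 0, 0, 0], [-0.0525, 0.0851, 0.0044, 0, 0, 0]]]}}

```text
t: 14.67
tool_pos: [0.5112, -0.1709, 0.2417]
tcp_rot: [-3.14, 0.002, 2.7]
force: [-7.5, -4.1, 3.6]
grip_width: 0.0201
grip_force: 40.3
```

```bash
python3 -c "
from h import *
show()"
```

```text
t 14.67 [ 0.5112 -0.1709  0.2417] az 94.2 r 0.0587 Ft(ccw) 7.81 Fr -3.52 Fz 3.58 rot [-3.14e+00  2.00e-03  2.70e+00] grip 0.02008708205936882 40.32525300979614
```

>>> {"fn": "arm_command", "kwargs": {"moves": [[[-0.0193, 0.008, 0.0009, 0, 0, 0], [-0.0399, 0.0117, 0.0018, 0, 0, 0], [-0.0608, 0.0111, 0.0027, 0, 0, 0], [-0.0811, 0.0062, 0.0036, 0, 0, 0], [-0.1, -0.0029, 0.0044, 0, 0, 0]]]}}

```text
t: 15.08
tool_pos: [0.5648, -0.1974, 0.239]
tcp_rot: [3.141, 0.0, 2.701]
force: [-7.9, 3.5, 5.6]
grip_width: 0.0203
grip_force: 40.6
```

Run:
```python
from h import *
import cv2
show()
a=vision.read_camera("side");cv2.imwrite("pics/c6.png",cv2.resize(a[180:320,190:330],(600,600),interpolation=2))
```

```text
t 15.08 [ 0.5648 -0.1974  0.239 ] az 33.0 r 0.0588 Ft(ccw) 7.23 Fr -4.76 Fz 5.6 rot [3.141 0.    2.701] grip 0.02025504218398054 40.624439120292664
```

View pics/c6.png

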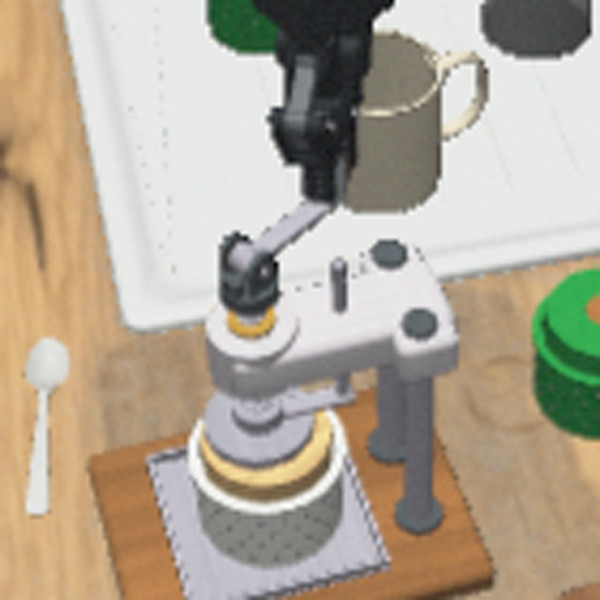

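The crank lies home and turns under the knob; the rod (338,285) sinks with the foot's bracket, so it's only the foot's guide. The foot (258,432) hangs a few mm above the follower, and the rim of the mould is centred near (268,455). I'll check the offset while continuing.

Run:
```python
from h import *
px=lambda p:((p-[190,180])*4.2857).round()
th=np.linspace(0,2*np.pi,73)
def ext(c,r,z):
    q=np.array([px(proj("side",[c[0]+r*np.cos(t),c[1]+r*np.sin(t),z])) for t in th]);return "L,R,T,B",q[:,0].min(),q[:,0].max(),q[:,1].min(),q[:,1].max()
for c in ((.5155,-.2294),(.5135,-.2310),(.519,-.2294),(.5155,-.2344)):
    print(c,"rim",ext(c,.0435,.075),"foll",ext(c,.036,.088),"footbot",ext(c,.03,.096))
print(wind(np.radians(-327),(12,24,36,48,60)))
```

```text
(0.5155, -0.2294) rim ('L,R,T,B', np.float64(182.0), np.float64(342.0), np.float64(388.0), np.float64(514.0)) foll ('L,R,T,B', np.float64(195.0), np.float64(327.0), np.float64(383.0), np.float64(487.0)) footbot ('L,R,T,B', np.float64(205.0), np.float64(316.0), np.float64(382.0), np.float64(469.0))
(0.5135, -0.231) rim ('L,R,T,B', np.float64(179.0), np.float64(339.0), np.float64(391.0), np.float64(517.0)) foll ('L,R,T,B', np.float64(191.0), np.float64(324.0), np.float64(386.0), np.float64(490.0)) footbot ('L,R,T,B', np.float64(202.0), np.float64(313.0), np.float64(385.0), np.float64(472.0))
(0.519, -0.2294) rim ('L,R,T,B', np.float64(189.0), np.float64(348.0), np.float64(387.0), np.float64(512.0)) foll ('L,R,T,B', np.float64(201.0), np.float64(334.0), np.float64(382.0), np.float64(486.0)) footbot ('L,R,T,B', np.float64(211.0), np.float64(322.0), np.float64(381.0), np.float64(467.0))
(0.5155, -0.2344) rim ('L,R,T,B', np.float64(184.0), np.float64(344.0), np.float64(395.0), np.float64(521.0)) foll ('L,R,T,B', np.float64(196.0), np.float64(329.0), np.float64(390.0), np.float64(494.0)) footbot ('L,R,T,B', np.float64(206.0), np.float64(318.0), np.float64(389.0), np.float64(476.0))
[[-0.0165, -0.0128, 0.0009], [-0.0301, -0.0287, 0.0018], [-0.04, -0.0471, 0.0027], [-0.0458, -0.0672, 0.0036], [-0.0474, -0.088, 0.0044]]
```

The mould is about 5 mm off the screw's axis and the foot still lands fully on the follower, so it can stay where it is.

>>> {"fn": "arm_command", "kwargs": {"moves": [[[-0.0166, -0.0128, 0.0009, 0, 0, 0], [-0.0301, -0.0287, 0.0018, 0, 0, 0], [-0.04, -0.0471, 0.0027, 0, 0, 0], [-0.0459, -0.0671, 0.0036, 0, 0, 0], [-0.0475, -0.088, 0.0044, 0, 0, 0]]]}}

```text
t: 15.55
tool_pos: [0.5691, -0.2571, 0.2366]
tcp_rot: [3.138, 0.003, 2.701]
force: [0.3, 8.7, 4.4]
grip_width: 0.02
grip_force: 40.4
```

```bash
python3 -c "
from h import *
a=show()
for b in (-27,-57,-87,-117,-147,-177): print(b,wind(np.radians(b),(6,12,18,24,30)))"
```

```text
t 15.55 [ 0.5691 -0.2571  0.2366] az -27.3 r 0.0604 Ft(ccw) 7.86 Fr -3.66 Fz 4.38 rot [3.138e+00 3.000e-03 2.701e+00] grip 0.020034323478592058 40.39707005023956
-27 [[0.0009, -0.0104, 0.0004], [0.0028, -0.0207, 0.0009], [0.0058, -0.0307, 0.0013], [0.0098, -0.0404, 0.0018], [0.0149, -0.0496, 0.0022]]
-57 [[0.006, -0.0086, 0.0004], [0.0128, -0.0165, 0.0009], [0.0204, -0.0237, 0.0013], [0.0287, -0.0301, 0.0018], [0.0377, -0.0355, 0.0022]]
-87 [[0.0095, -0.0045, 0.0004], [0.0193, -0.0079, 0.0009], [0.0295, -0.0103, 0.0013], [0.0399, -0.0117, 0.0018], [0.0504, -0.0119, 0.0022]]
-117 [[0.0104, 0.0009, 0.0004], [0.0207, 0.0028, 0.0009], [0.0307, 0.0058, 0.0013], [0.0404, 0.0098, 0.0018], [0.0496, 0.0149, 0.0022]]
-147 [[0.0086, 0.006, 0.0004], [0.0165, 0.0128, 0.0009], [0.0237, 0.0204, 0.0013], [0.0301, 0.0287, 0.0018], [0.0355, 0.0377, 0.0022]]
-177 [[0.0045, 0.0095, 0.0004], [0.0079, 0.0193, 0.0009], [0.0103, 0.0295, 0.0013], [0.0117, 0.0399, 0.0018], [0.0119, 0.0504, 0.0022]]
```

>>> {"fn": "arm_command", "kwargs": {"moves": [[[0.0009, -0.0104, 0.0004, 0, 0, 0], [0.0028, -0.0207, 0.0009, 0, 0, 0], [0.0058, -0.0307, 0.0013, 0, 0, 0], [0.0098, -0.0404, 0.0018, 0, 0, 0], [0.0149, -0.0496, 0.0022, 0, 0, 0]]]}}

```text
t: 15.97
tool_pos: [0.5488, -0.2805, 0.2354]
tcp_rot: [3.139, 0.005, 2.701]
force: [6.2, 3.5, 3.4]
grip_width: 0.0199
grip_force: 40.4
```

```bash
python3 -c "
from h import *
show()"
```

```text
t 15.97 [ 0.5488 -0.2805  0.2354] az -56.9 r 0.061 Ft(ccw) 7.15 Fr 0.46 Fz 3.42 rot [3.139 0.005 2.701] grip 0.019923331829764763 40.3590989112854
```

>>> {"fn": "arm_command", "kwargs": {"moves": [[[0.006, -0.0086, 0.0004, 0, 0, 0], [0.0128, -0.0165, 0.0009, 0, 0, 0], [0.0204, -0.0237, 0.0013, 0, 0, 0], [0.0287, -0.0301, 0.0018, 0, 0, 0], [0.0377, -0.0355, 0.0022, 0, 0, 0]]]}}

```text
t: 16.38
tool_pos: [0.5193, -0.291, 0.2342]
tcp_rot: [3.141, 0.006, 2.701]
force: [7.4, -1.1, 1.1]
grip_width: 0.0201
grip_force: 40.3
```

```bash
python3 -c "
from h import *
show()"
```

```text
t 16.38 [ 0.5193 -0.291   0.2342] az -86.4 r 0.0617 Ft(ccw) 7.35 Fr 1.59 Fz 1.12 rot [3.141 0.006 2.701] grip 0.02012815550075689 40.34102976322174
```

>>> {"fn": "arm_command", "kwargs": {"moves": [[[0.0095, -0.0045, 0.0009, 0, 0, 0], [0.0193, -0.0079, 0.0019, 0, 0, 0], [0.0295, -0.0103, 0.0023, 0, 0, 0], [0.0399, -0.0117, 0.0028, 0, 0, 0], [0.0504, -0.0119, 0.0032, 0, 0, 0]]]}}

```text
t: 16.8
tool_pos: [0.4888, -0.2854, 0.2328]
tcp_rot: [-3.141, 0.007, 2.7]
force: [5.0, -3.9, 3.6]
grip_width: 0.0199
grip_force: 40.5
```

```bash
python3 -c "
from h import *
show()"
```

```text
t 16.8 [ 0.4888 -0.2854  0.2328] az -115.5 r 0.062 Ft(ccw) 6.17 Fr 1.38 Fz 3.56 rot [-3.141  0.007  2.7  ] grip 0.019876230984641394 40.53139865398407
```

>>> {"fn": "arm_command", "kwargs": {"moves": [[[0.0104, 0.0009, 0.0004, 0, 0, 0], [0.0207, 0.0028, 0.0009, 0, 0, 0], [0.0307, 0.0058, 0.0013, 0, 0, 0], [0.0404, 0.0098, 0.0018, 0, 0, 0], [0.0496, 0.0149, 0.0022, 0, 0, 0]]]}}

```text
t: 17.22
tool_pos: [0.4653, -0.2654, 0.2315]
tcp_rot: [-3.139, 0.007, 2.699]
force: [3.1, -9.0, 3.8]
grip_width: 0.0202
grip_force: 40.4
```

```bash
python3 -c "
from h import *
show()"
```

```text
t 17.22 [ 0.4653 -0.2654  0.2315] az -144.4 r 0.0617 Ft(ccw) 9.08 Fr 2.72 Fz 3.77 rot [-3.139  0.007  2.699] grip 0.02015846097736223 40.375624895095825
```

>>> {"fn": "arm_command", "kwargs": {"moves": [[[0.0045, 0.0029, 0.0002, 0, 0, 0], [0.0086, 0.006, 0.0004, 0, 0, 0], [0.0127, 0.0093, 0.0007, 0, 0, 0], [0.0165, 0.0128, 0.0009, 0, 0, 0], [0.0202, 0.0165, 0.0011, 0, 0, 0]]]}}

```text
t: 17.63
tool_pos: [0.4583, -0.2516, 0.2308]
tcp_rot: [-3.138, 0.006, 2.699]
force: [-0.7, -10.5, 4.5]
grip_width: 0.0197
grip_force: 40.5
```

```bash
python3 -c "
from h import *
show()
for b in (-162,-177,-192,-207,-222,-237): print(b,wind(np.radians(b),(3,6,9,12,15)))"
```

```text
t 17.63 [ 0.4583 -0.2516  0.2308] az -158.8 r 0.0614 Ft(ccw) 9.58 Fr 4.44 Fz 4.49 rot [-3.138  0.006  2.699] grip 0.019734755341723188 40.48138618469238
-162 [[0.0035, 0.0039, 0.0002], [0.0068, 0.008, 0.0004], [0.0098, 0.0122, 0.0007], [0.0127, 0.0166, 0.0009], [0.0153, 0.0212, 0.0011]]
-177 [[0.0024, 0.0047, 0.0002], [0.0045, 0.0095, 0.0004], [0.0063, 0.0144, 0.0007], [0.0079, 0.0193, 0.0009], [0.0093, 0.0244, 0.0011]]
-192 [[0.0011, 0.0051, 0.0002], [0.0019, 0.0103, 0.0004], [0.0024, 0.0155, 0.0007], [0.0027, 0.0207, 0.0009], [0.0026, 0.026, 0.0011]]
-207 [[-0.0003, 0.0052, 0.0002], [-0.0009, 0.0104, 0.0004], [-0.0017, 0.0156, 0.0007], [-0.0028, 0.0207, 0.0009], [-0.0042, 0.0258, 0.0011]]
-222 [[-0.0016, 0.005, 0.0002], [-0.0035, 0.0099, 0.0004], [-0.0057, 0.0146, 0.0007], [-0.0081, 0.0193, 0.0009], [-0.0107, 0.0238, 0.0011]]
-237 [[-0.0029, 0.0044, 0.0002], [-0.006, 0.0086, 0.0004], [-0.0093, 0.0127, 0.0007], [-0.0128, 0.0165, 0.0009], [-0.0165, 0.0202, 0.0011]]
```

>>> {"fn": "arm_command", "kwargs": {"moves": [[[0.004, 0.0033, 0.0002, 0, 0, 0], [0.0079, 0.0068, 0.0004, 0, 0, 0], [0.0109, 0.011, 0.0007, 0, 0, 0], [0.0138, 0.0154, 0.0009, 0, 0, 0], [0.0164, 0.02, 0.0011, 0, 0, 0]]]}}

```text
t: 18.05
tool_pos: [0.4547, -0.2364, 0.2301]
tcp_rot: [-3.138, 0.007, 2.699]
force: [1.6, -11.0, 4.0]
grip_width: 0.0202
grip_force: 40.4
```

```bash
python3 -c "
from h import *
show()"
```

```text
t 18.05 [ 0.4547 -0.2364  0.2301] az -173.4 r 0.0612 Ft(ccw) 11.13 Fr -0.28 Fz 4.0 rot [-3.138  0.007  2.699] grip 0.02023184874170119 40.42786359786987
```

>>> {"fn": "arm_command", "kwargs": {"moves": [[[0.0007, 0.0013, 0.0001, 0, 0, 0], [0.0013, 0.0026, 0.0001, 0, 0, 0], [0.002, 0.004, 0.0002, 0, 0, 0], [0.0026, 0.0052, 0.0003, 0, 0, 0], [0.0031, 0.0063, 0.0003, 0, 0, 0]]]}}

```text
t: 18.47
tool_pos: [0.4545, -0.2324, 0.2299]
tcp_rot: [-3.138, 0.006, 2.699]
force: [0.1, -10.8, 4.4]
grip_width: 0.0198
grip_force: 40.5
```

Run:
```python
from h import *
import cv2
show()
for i in range(4):
    a=vision.read_camera("side"); show()
```

```text
t 18.47 [ 0.4545 -0.2324  0.2299] az -177.2 r 0.0611 Ft(ccw) 10.82 Fr 0.39 Fz 4.41 rot [-3.138  0.006  2.699] grip 0.01980250310030108 40.45740723609924
t 18.52 [ 0.4545 -0.2323  0.2299] az -177.3 r 0.0611 Ft(ccw) 10.19 Fr 0.87 Fz 4.38 rot [-3.138  0.006  2.699] grip 0.019826101711354235 40.45441031455994
t 18.57 [ 0.4545 -0.2323  0.2299] az -177.3 r 0.0611 Ft(ccw) 9.45 Fr 1.05 Fz 4.72 rot [-3.138  0.006  2.699] grip 0.019941734001712716 40.446646213531494
t 18.62 [ 0.4545 -0.2323  0.2299] az -177.3 r 0.0611 Ft(ccw) 9.95 Fr 1.07 Fz 4.18 rot [-3.138  0.006  2.699] grip 0.02008818750992547 40.447025299072266
t 18.67 [ 0.4545 -0.2323  0.2299] az -177.3 r 0.0611 Ft(ccw) 9.49 Fr 1.38 Fz 4.98 rot [-3.138  0.006  2.699] grip 0.019619024595330527 40.44756352901459
```

>>> {"fn": "arm_command", "kwargs": {"moves": [[[0.0008, 0.002, 0.0001, 0, 0, 0], [0.0016, 0.004, 0.0002, 0, 0, 0], [0.0024, 0.006, 0.0002, 0, 0, 0], [0.0032, 0.008, 0.0003, 0, 0, 0], [0.0039, 0.0098, 0.0004, 0, 0, 0]]]}}

```text
t: 19.08
tool_pos: [0.4547, -0.2261, 0.2296]
tcp_rot: [-3.137, 0.006, 2.699]
force: [-0.6, -10.8, 4.5]
grip_width: 0.0198
grip_force: 40.5
```

Run:
```python
from h import *
show();vision.read_camera("side"); show()
```

```text
t 19.08 [ 0.4547 -0.2261  0.2296] az 176.9 r 0.0609 Ft(ccw) 10.86 Fr -0.02 Fz 4.51 rot [-3.137  0.006  2.699] grip 0.019804194165618676 40.52216112613678
t 19.13 [ 0.4547 -0.2259  0.2296] az 176.7 r 0.0609 Ft(ccw) 10.22 Fr 0.19 Fz 4.49 rot [-3.137  0.006  2.699] grip 0.01998736405582496 40.4852432012558
```

>>> {"fn": "arm_command", "kwargs": {"moves": [[[0.0006, 0.002, 0.0001, 0, 0, 0], [0.0012, 0.004, 0.0002, 0, 0, 0], [0.0017, 0.006, 0.0002, 0, 0, 0], [0.0022, 0.008, 0.0003, 0, 0, 0], [0.0026, 0.0101, 0.0004, 0, 0, 0]]]}}

```text
t: 19.55
tool_pos: [0.4556, -0.2199, 0.2293]
tcp_rot: [-3.137, 0.005, 2.699]
force: [-3.1, -10.8, 4.8]
grip_width: 0.0202
grip_force: 40.6
```

Run:
```python
from h import *
show()
```

```text
t 19.55 [ 0.4556 -0.2199  0.2293] az 171.0 r 0.0607 Ft(ccw) 11.13 Fr 1.38 Fz 4.82 rot [-3.137  0.005  2.699] grip 0.020203906280400856 40.61072766780853
```

>>> {"fn": "arm_command", "kwargs": {"moves": [[[0.0003, 0.0017, 0.0001, 0, 0, 0], [0.0006, 0.0034, 0.0002, 0, 0, 0], [0.0009, 0.0051, 0.0002, 0, 0, 0], [0.0012, 0.0068, 0.0003, 0, 0, 0], [0.0014, 0.0086, 0.0004, 0, 0, 0]]]}}

```text
t: 19.97
tool_pos: [0.4568, -0.2148, 0.2291]
tcp_rot: [-3.137, 0.005, 2.699]
force: [-4.7, -10.6, 5.7]
grip_width: 0.0202
grip_force: 40.7
```

Run:
```python
from h import *
show()
```

```text
t 19.97 [ 0.4568 -0.2148  0.2291] az 166.1 r 0.0605 Ft(ccw) 11.37 Fr 2.0 Fz 5.72 rot [-3.137  0.005  2.699] grip 0.020243513039338933 40.69083094596863
```

1.5× reached (11.4 N against 7.5 N). I'll relax the pull, release and retreat upward.

>>> {"fn": "arm_command", "kwargs": {"moves": [[[0, -0.002, 0, 0, 0, 0], [0, -0.004, 0, 0, 0, 0], [0, -0.005, 0, 0, 0, 0], [0, -0.005, 0, 0, 0, 0], [0, -0.005, 0, 0, 0, 0]]]}}

```text
t: 20.38
tool_pos: [0.4564, -0.2157, 0.229]
tcp_rot: [-3.142, 0.005, 2.7]
force: [1.1, -1.6, 5.8]
grip_width: 0.0198
grip_force: 40.8
```

>>> {"fn": "arm_command", "kwargs": {"moves": [[[0, 0, 0, 0, 0, 0], [0, 0, 0, 0, 0, 0], [0, 0, 0, 0, 0, 0], [0, 0, 0, 0, 0, 0], [0, 0, 0, 0, 0, 0]]], "fingers": 0}}

```text
t: 20.8
tool_pos: [0.4551, -0.215, 0.2265]
tcp_rot: [3.141, -0.0, 2.7]
force: [0.0, -0.0, 0.3]
grip_width: 0.0428
grip_force: 0.0
```

>>> {"fn": "arm_command", "kwargs": {"moves": [[[0, 0, -0.02, 0, 0, 0], [0, 0, -0.05, 0, 0, 0], [0, 0, -0.09, 0, 0, 0], [0, 0, -0.13, 0, 0, 0], [0, 0, -0.18, 0, 0, 0]]]}}

```text
t: 21.22
tool_pos: [0.4547, -0.2147, 0.3355]
tcp_rot: [3.141, -0.001, 2.7]
force: [-0.6, -0.8, 0.2]
grip_width: 0.0426
grip_force: 0.0
```

>>> {"fn": "arm_command", "kwargs": {"moves": [[[0, 0.04, -0.03, 0, 0, 0], [0, 0.1, -0.05, 0, 0, 0], [0, 0.16, -0.05, 0, 0, 0], [0, 0.21, -0.05, 0, 0, 0], [0, 0.25, -0.05, 0, 0, 0]]]}}

```text
t: 21.63
tool_pos: [0.5199, -0.0774, 0.3658]
tcp_rot: [3.141, 0.001, 2.701]
force: [0.1, 0.3, -1.1]
grip_width: 0.0423
grip_force: 0.0
```

Run:
```python
from h import *
import cv2
show()
a=vision.read_camera("side");b=vision.read_camera("top")
cv2.imwrite("pics/c7.png",cv2.hconcat([cv2.resize(a[180:320,190:330],(400,400),interpolation=2),cv2.resize(b[180:300,270:390],(400,400),interpolation=2)]))
```

```text
t 21.63 [ 0.5199 -0.0774  0.3658] az 88.4 r 0.1521 Ft(ccw) -0.1 Fr 0.28 Fz -1.07 rot [3.141e+00 1.000e-03 2.701e+00] grip 0.042271255340388 0.0
```

View pics/c7.png

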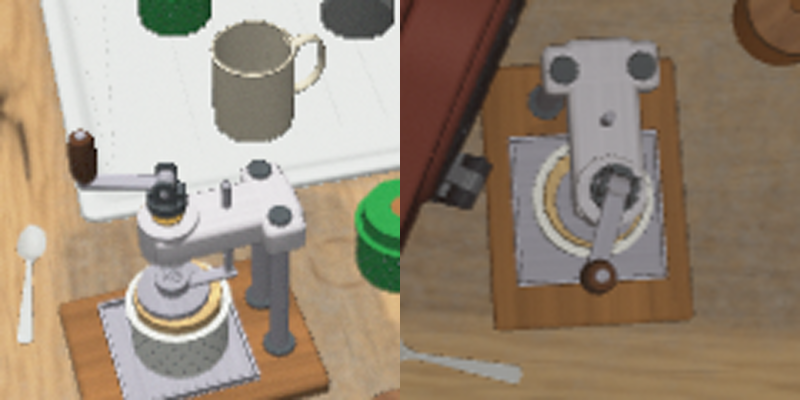

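The foot bears on the follower, the mould stands straight, the crank is folded out with its knob upright at side crop (82,155), and the gripper is well clear.

```bash
python3 -c "
from rig import finish_job
print(finish_job())"
```

```text
the job is handed in; nothing more can be done
None
```

The job is handed in: the crank is fully home and the press is wound down until the knob took about 11.4 N against 7.5 N running free, with the knob released and the mould upright, about 5 mm off the screw's axis, under the foot. Early on I typed one move along the wrong axis, which turned the screw back about 28° with some 31 N on the knob before I reversed it.

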